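Free the locking pin of a board jig and hold it half drawn

ROBOT

A 6-joint arm with a two-finger parallel gripper is mounted at the origin on the work surface. World frame = base frame: x ahead of the robot, y to its left, z up, the work surface at z = 0. Lengths are in m, angles in degrees, forces in N, time in s.
With the tool pointing down it reaches from about 0.35 to 0.85 m from the base axis. Payload 8.1 kg.
Tool frame: the origin (TCP) lies on the centre line of the jaws, within the pads' length; the fingertips stand 19 mm ahead of it and the grasp point (between the pads) is the TCP; z points along the fingers, y is the direction in which the jaws open and shut (so a half turn about z gives the same grasp; the last joint's range is limited). The gripper opens to 85 mm and grips with 20 to 120 N. Pads are 22 mm wide; open, the fingers measure 114 mm over their backs; the gripper's body (76 mm by 85 mm) begins 54 mm behind the grasp point. The pads swing forward as they close: fully open they stand 13 mm farther back than shut.
Start: joints at [69.993, 7.471, 85.268, -0, 87.261, -4.893], TCP at [0.156, 0.579, 0.25] pointing down, gripper open.
Joint ranges: [-169.43, 169.43], [-51.17, 129.36], [1.28, 143.12], [-76.62, 256.62], [0, 156.53], [-152.29, 152.29]. Speed limits (degrees/s): [136.94, 136.94, 159.86, 180, 180, 180].

INTERFACE

Orientations are given as [roll, pitch, yaw] about the fixed x, y, z axes, in that order (R = Rz(yaw) Ry(pitch) Rx(roll)).
In Python, from rig import arm, effector, solver, sensors, optics, job, spotter gives the robot as it stands. Calls block until the motion is done:
- arm.move_pose(position, orientation): joint-space move of the TCP to a pose.
- arm.move_linear(position, feed=0.15, orientation=None, guard=None): straight line of the TCP; orientation=None keeps the orientation; feed is the mean speed in m/s. With guard (N) it stops when the force on the tool has changed by that much, and returns True; else False.
- arm.goto_joints(angles): joint-space move.
- effector.command_gripper(opening, effort=None): finger opening in m; effort is the grip in N (None keeps the last); returns when the fingers have stopped.
- arm.pause(seconds).
- solver.solve_ik(position, orientation): joint angles nearest the present ones, or None.
- sensors.observe(): the state.
- optics.snapshot(name): name is "scene" or "top"; returns a dict with "img" (480x640x3 uint8, red, green, blue), "range_z" (480x640 float32, m along the optical axis (not along the pixel's ray), 0 where there is no reading), "camera_matrix" (3x3 intrinsics, pixels), "R" (3x3) and "t" (3): a world point X has camera coordinates R X + t. Camera axes: x right, y down, z forward; pixel columns grow to the right and rows downward; lengths in m; the calibration is good to about 2 mm. A picture is of the moment at which its call begins.
A pose or a line that the arm cannot do raises arm.IKError and nothing moves.
- job.finish_job(): hands the job in, once; it reports no verdict.
Trained networks look in the newest picture that a camera, given by its name, has taken for a name from the list of things; names that differ only in an ending like _2 or _b are one class to them, and where a whole thing is asked for, a point or a joint stands for the part that bears it (a point fixed in the world has none). Each returns a list of dicts, best first, with "conf" (0 to 1); they miss things now and then, are a little off and sometimes report something else, mostly with a low value. They report only what shows in the picture. A call takes as long as a camera call. They do not tell look-alikes from the thing itself.
- spotter.find_in(camera, target): "location" ([x, y, z] in m, in the coordinates of the camera as it stood for that picture, good to about 4 mm: the middle of the surface that is visible of it).
- spotter.silhouettes(camera, target): "region" (480x640 bool, what is visible of it).
The state is a dict: "clock": time; "qpos": joint angles; "joint_vel": joint speeds; "joint_torque": joint torques, N m; "tool_pos": TCP position; "orientation": TCP orientation; "ft_force": force on the tool from outside, world axes, zero at the start; "torque": the same for the moment, N m; "gripper_width": finger opening in m.
Only numpy, scipy, OpenCV 4.12 (cv2) and the standard library are available. Lean on these libraries where they do the work, as an engineer would, in place of code of your own. Each camera call takes 0.05 s, during which the arm holds its last target. There are 200 camera calls.

TASK

The locking pin of the circuit-board jig is sticky: first press the nozzle cap of the spray can clamped beside the jig fully down and let it spring back up. Then grip the pin and draw it straight up until about half of its shank is out of the bore, without ever pulling it right out or wrenching it hard sideways, and finish with the gripper still holding it there, still and upright, so that a colleague can swing the arm aside. Leave the jar, the heat sink and the screwdriver where they are.

Things in the scene. Friction and masses are not known exactly. Their poses are not given: they have to be found in the camera images.
- jig: board jig fixed to the bench: base plate x -45 to 145, y -60 to 60 mm, 12 mm thick; grey bushing block 46 x 46 mm, top 84 mm above the bench; hold-down arm (top 52 mm) over a dark circuit board (below 35 mm). Origin: on the vertical bore axis at bench height; x along the arm over the board, y towards the spray can, z up
- bore_mouth (a point): centre of the mouth of the bore, in the top face of the bushing block, 84 mm above the bench. The bore is round, 17 mm wide, vertical and 64 mm deep; axes as the jig
- pin: loose steel locking pin, 0.2 to 0.3 kg. Origin: centre of its lower tip, z up along it. Shank 16 mm thick from z 0 to 60 mm (about 1 mm play in the bore), collar 28 mm wide z 60 to 64, round ribbed grip 22 mm thick z 64 to 114. At the start the collar rests on the block, tip 60 mm below the bore mouth (half drawn: 30 mm below). Let go, it drops back
- can: spray can with a wide band, 52 mm in diameter, upright in a clamp with a 75 x 75 mm foot, fixed to the bench 150 to 180 mm from the bore axis, on the jig's +y side. Origin: centre of the foot's underside, z up. The can's shoulder ends 146 mm above the bench
- nozzle (a joint): travel of the can's sprung nozzle cap in m: 0 = up, 0.006 = fully down. It starts to move at about 1.4 N and takes about 5.6 N to be fully down; it springs back by itself
- nozzle_top (a point): centre of the top of the white nozzle cap, a cylinder 24 mm in diameter and 16 mm high, top 170 mm above the bench when up; pressed straight down
- jar: bystander: closed jar, 52 mm in diameter, 75 mm high, loose; origin at the centre of its underside
- heatsink: bystander: finned aluminium heat sink 70 x 60 x 30 mm, loose; origin at the centre of its underside
- screwdriver: bystander: screwdriver 170 mm long, lying loose on the bench; origin under its middle, x along it
Things that resemble listed ones, but are neither listed nor needed, are in the scene too. There is more than one size of the jig; the job needs the smallest. Of the things that look like the can, take the one that is farthest from the robot's base at the start.

How it is judged:
By the outcome, as a careful person would: the job done as asked, in the order asked, and still so for the second after the job is handed in, while the arm keeps its last pose, push and grip.
It also fails if it takes over 40 s, if anything falls off the work surface, if the arm or the gripper's body presses on something with over 40 N, if the wrist force passes 120 N, or if a joint passes its speed limit or range.

## Working session

There is one attempt and no reset: what is moved stays moved. The work goes in short steps, each a Python script; the robot and the scene stay as the last script left them, time stands still between calls to the robot, and variables do not carry over. Pictures are saved under pics/ and viewed, about 8 in all and at most 12, crops included, and the job is handed in when it is done.

```bash
mkdir -p pics
cat > h.py <<'E'
import numpy as np, cv2
from rig import arm, effector, solver, sensors, optics, job, spotter
def world(s,pc): return s["R"].T@(np.asarray(pc)-s["t"])
def cloud(s):
    K=s["camera_matrix"]; z=s["range_z"]; v,u=np.mgrid[:480,:640]
    P=np.stack([(u-K[0,2])*z/K[0,0],(v-K[1,2])*z/K[1,1],z],-1)
    W=(P-s["t"])@s["R"]; W[z==0]=np.nan; return W
def pix(s,X):
    c=s["R"]@np.asarray(X)+s["t"]; p=s["camera_matrix"]@c; return (p[:2]/p[2]).round(0)
def save(n,im): cv2.imwrite("pics/"+n,im[...,::-1])
E
python3 - <<'E'
from h import *
ss={}
for c in("scene","top"):
    s=optics.snapshot(c); save(c+"0.png",s["img"]); np.savez(c+"0.npz",**s)
    print(c,"cam at",(-s["R"].T@s["t"]).round(3))
    for t in("jig","pin","can","nozzle_top","jar","heatsink","screwdriver"):
        for d in spotter.find_in(c,t):
            w=world(s,d["location"]); print(c,t,round(d["conf"],2),w.round(3),pix(s,w))
print(sensors.observe())
E
```

```text
scene cam at [ 1.203 -0.726  1.036]
scene jig 0.93 [ 0.662 -0.039  0.021] [361. 339.]
scene jig 0.6 [0.277 0.46  0.027] [380. 193.]
scene pin 0.61 [0.621 0.122 0.064] [393. 287.]
scene pin 0.5 [ 0.603 -0.028  0.115] [349. 296.]
scene can 0.81 [ 0.323 -0.264  0.074] [201. 293.]
scene can 0.8 [ 0.447 -0.198  0.07 ] [253. 309.]
scene can 0.44 [0.61  0.14  0.162] [399. 253.]
scene nozzle_top 0.53 [ 0.434 -0.189  0.165] [250. 276.]
scene nozzle_top 0.41 [0.612 0.136 0.165] [399. 253.]
scene jar 0.87 [0.562 0.302 0.045] [418. 251.]
scene heatsink 0.75 [ 0.621 -0.377  0.02 ] [238. 410.]
scene heatsink 0.25 [ 0.345 -0.376  0.02 ] [170. 336.]
scene screwdriver 0.56 [ 0.348 -0.375  0.021] [171. 336.]
top cam at [0.345 0.035 1.173]
top jig 0.89 [0.353 0.132 0.034] [295. 268.]
top jig 0.76 [0.262 0.467 0.033] [162. 301.]
top jig 0.61 [ 0.643 -0.03   0.027] [362. 155.]
top can 0.96 [0.594 0.14  0.086] [293. 168.]
top can 0.89 [ 0.425 -0.173  0.099] [423. 239.]
top nozzle_top 0.43 [0.605 0.143 0.171] [288. 154.]
top nozzle_top 0.39 [ 0.3   -0.25   0.165] [464. 295.]
top jar 0.92 [0.55  0.319 0.075] [220. 186.]
top heatsink 0.58 [ 0.61  -0.368  0.024] [495. 170.]
top screwdriver 0.83 [ 0.339 -0.369  0.02 ] [495. 277.]
{'clock': 0.8, 'qpos': array([ 6.99912730e+01,  7.46986694e+00,  8.52664033e+01, -7.93792359e-05,
        8.72612604e+01, -4.89288112e+00]), 'joint_vel': array([-0.06755346, -0.04484496,  0.02874214, -0.04007784,  0.0633125 ,
       -0.01452204]), 'joint_torque': array([-1.24147544e-03, -5.69291425e+01, -5.00805473e+01, -1.51235945e-04,
        1.74514236e-03,  6.18779694e-09]), 'tool_pos': array([0.15644564, 0.579262  , 0.25031918]), 'orientation': array([1.79997546e+02, 2.89619183e-04, 1.64884158e+02]), 'ft_force': array([ 0.61628854, -0.14249716,  0.76351236]), 'torque': array([ 0.03265189, -0.00680494,  0.03119102]), 'gripper_width': 0.08561246708161059}
```

```bash
python3 -c "
import cv2;a=cv2.imread('pics/scene0.png');b=cv2.imread('pics/top0.png');cv2.imwrite('pics/s0.png',a)"
```

```text
(no output)
```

View pics/scene0.png

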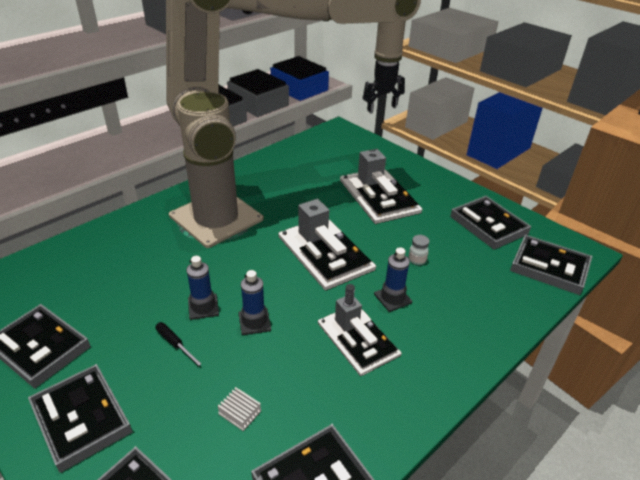

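View pics/top0.png

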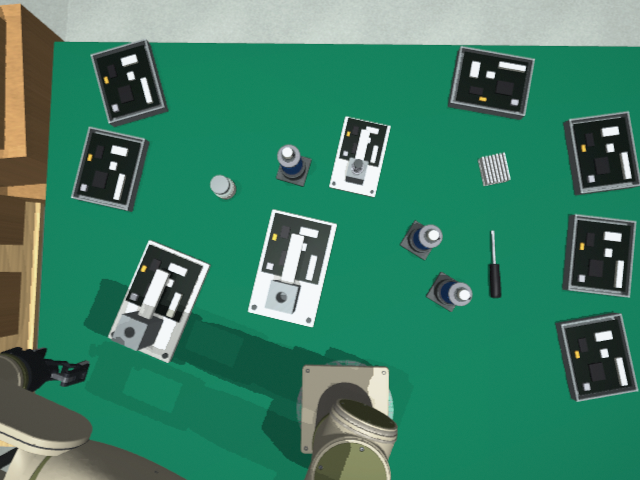

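Scene: jigs are at top-view px (362,155), (293,268) and (160,300). The one at (362,155) is the smallest and the only one with a pin. Cans are at (293,165), (425,238) and (452,291). The one at (293,165) is farthest from the base (0.62 m against about 0.46 and 0.40 m) and lies 150–180 mm from the bore. I'll confirm both in an enlarged crop and measure them.

Run:
```python
from h import *
L={c:dict(np.load(c+"0.npz")) for c in("scene","top")}
save("crop.png",np.hstack([cv2.resize(L["top"]["img"][105:215,265:405],(420,330),interpolation=2),cv2.resize(L["scene"]["img"][230:380,300:440],(308,330),interpolation=2)]))
for c,s in L.items():
    W=cloud(s); x,y,z=W[...,0],W[...,1],W[...,2]
    def box(n,cx,cy,r,z0,z1,circ=True):
        m=(abs(x-cx)<r)&(abs(y-cy)<r)&(z>z0)&(z<z1)
        if m.sum()<3: print(c,n,"none"); return
        p=W[m]; (ex,ey),er=cv2.minEnclosingCircle(p[:,:2].astype(np.float32))
        print(c,n,m.sum(),"med",np.median(p,0).round(4),"mid",((p.min(0)+p.max(0))/2).round(4),"circ",round(ex,4),round(ey,4),round(er,4),"rect",cv2.minAreaRect(p[:,:2].astype(np.float32)))
    box("nozzle",.605,.14,.05,.163,.18)
    box("pintop",.60,-.03,.05,.130,.15)
    box("blocktop",.60,-.03,.05,.078,.088)
    box("foot",.605,.14,.06,.006,.03)
    box("plate",.64,-.03,.15,.007,.0165)
    box("jig",.64,-.03,.13,.007,.06)
```

```text
scene nozzle 61 med [0.6107 0.1391 0.1669] mid [0.6099 0.1377 0.1678] circ 0.6091 0.1379 0.014 rect ((0.6115056872367859, 0.1387367993593216), (0.02222076803445816, 0.025530830025672913), 24.576766967773438)
scene pintop 58 med [ 0.5973 -0.0198  0.1354] mid [ 0.5952 -0.0193  0.135 ] circ 0.5945 -0.0191 0.0125 rect ((0.5954141616821289, -0.019016537815332413), (0.020714886486530304, 0.023255769163370132), 9.400876998901367)
scene blocktop 197 med [ 0.6039 -0.0278  0.0821] mid [ 0.596  -0.0225  0.0829] circ 0.5974 -0.0216 0.0319 rect ((0.5956266522407532, -0.01945781707763672), (0.0488119050860405, 0.05011995881795883), 76.4732894897461)
scene foot 295 med [0.6284 0.1167 0.0104] mid [0.6125 0.1326 0.0179] circ 0.6126 0.1373 0.0505 rect ((0.6117494106292725, 0.14052268862724304), (0.07678225636482239, 0.07655981928110123), 73.75212097167969)
scene plate 901 med [ 0.6192 -0.0552  0.01  ] mid [0.6464 0.0059 0.0117] circ 0.6468 0.005 0.1373 rect ((0.6501390337944031, 0.01228369027376175), (0.20683681964874268, 0.20067840814590454), 79.00767517089844)
scene jig 2668 med [ 0.6649 -0.044   0.
[... 752 characters left out ...]
0.04565540701150894, 0.04681849852204323), 77.50811004638672)
top foot 297 med [0.5876 0.127  0.0104] mid [0.6012 0.1478 0.018 ] circ 0.6033 0.1414 0.0545 rect ((0.5958244800567627, 0.13747882843017578), (0.07253843545913696, 0.10305251181125641), 28.270435333251953)
top plate 1336 med [5.955e-01 5.000e-04 1.160e-02] mid [ 0.6346 -0.0187  0.0118] circ 0.6181 -0.0227 0.1849 rect ((0.6157081127166748, -0.006227821111679077), (0.2896903157234192, 0.26300477981567383), 8.263558387756348)
top jig 2949 med [ 0.6494 -0.0279  0.0207] mid [ 0.6431 -0.0016  0.0334] circ 0.6468 -0.016 0.1169 rect ((0.6500394344329834, 0.0037693530321121216), (0.1817190945148468, 0.19085536897182465), 78.19058990478516)
```

View pics/crop.png

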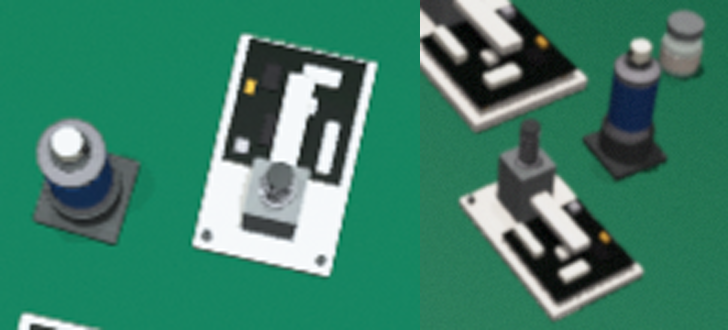

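The crop confirms both targets: the small jig with the pinned bushing block (bore at about 0.5945, -0.0175) and the can on its +y side, 0.159 m away (nozzle at about 0.609, 0.140). Next I press the nozzle with shut fingers.

Run:
```python
from h import *
o=[180,0,78]
P=np.array([.609,.1405])
effector.command_gripper(0.0,40)
print(sensors.observe()["qpos"].round(1), solver.solve_ik([*P,.25],o))
arm.move_pose([*P,.25],o)
arm.move_linear([*P,.2],feed=.1)
arm.pause(.2)
a=sensors.observe(); print(a["clock"],a["tool_pos"],a["ft_force"],a["gripper_width"])
h=arm.move_linear([*P,.176],feed=.02,guard=9)
b=sensors.observe(); print(h,b["clock"],b["tool_pos"],(b["ft_force"]-a["ft_force"]).round(2))
s=optics.snapshot("scene"); save("press.png",cv2.resize(s["img"][200:320,340:460],(480,480),interpolation=2))
```

```text
[70.   7.5 85.3 -0.  87.3 -4.9] [ 8.29222261e+00  1.13252873e+01  8.10219283e+01 -2.54444375e-14
  8.76527843e+01  2.02922226e+01]
4.6667 [0.60960729 0.14056002 0.20113188] [-0.36172719  0.37173961 -0.39303433] 5.5094993769530775e-05
True 5.5167 [0.60903955 0.14052691 0.18321554] [-1.38 -0.33  5.15]
```

View pics/press.png

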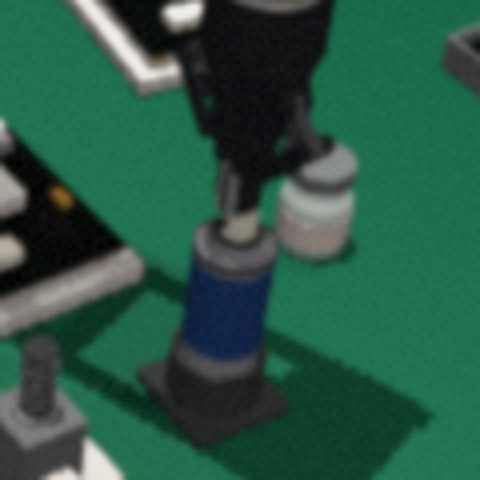

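Shut fingers are centred on the cap (about px 238,222), with the jar well behind. The force is about 5 N, so I push slightly further to be sure it reaches the stop, then release.

Run:
```python
from h import *
P=[.609,.1405]
h=arm.move_linear([*P,.1795],feed=.01,guard=12)
arm.pause(.3)
b=sensors.observe(); print(h,b["clock"],b["tool_pos"],b["ft_force"].round(2))
arm.move_linear([*P,.1865],feed=.03); arm.pause(.1)
b=sensors.observe(); print(b["tool_pos"],b["ft_force"].round(2))
arm.move_linear([*P,.215],feed=.06)
effector.command_gripper(.05)
arm.move_linear([.5945,-.0175,.21],feed=.12)
s=optics.snapshot("scene"); W=cloud(s);m=(abs(W[...,0]-.609)<.04)&(abs(W[...,1]-.14)<.04)&(W[...,2]>.15)&(W[...,2]<.18)
print("nozzle zmax",np.percentile(W[m][:,2],95)); b=sensors.observe(); print(b["clock"],b["tool_pos"],b["gripper_width"],b["ft_force"])
save("over.png",cv2.resize(s["img"][200:360,290:450],(560,560),interpolation=2))
```

```text
True 6.0917 [0.60904823 0.1404926  0.18304127] [-2.58 -1.16  5.8 ]
[0.6093502  0.14056536 0.18660869] [1.65 1.3  3.68]
nozzle zmax 0.1700607057604591
9.1667 [ 0.59455521 -0.01679046  0.20996355] 0.050289047546765754 [ 0.55257117  0.45788737 -0.6726072 ]
```

View pics/over.png

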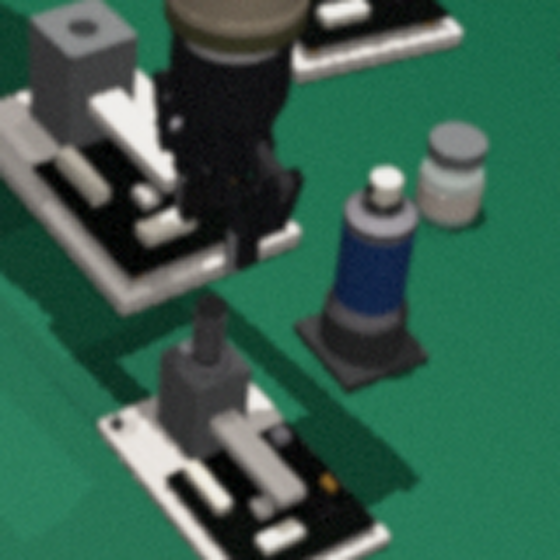

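The cap sprang back (top at 0.170), but 5.8 N held is too close to the 5.6 N threshold. There's plenty of time, so I press again in small unguarded steps to get a clear margin.

Run:
```python
from h import *
P=[.609,.1405]
def f():
    F=[]
    for _ in range(4): arm.pause(.03); F.append(sensors.observe()["ft_force"])
    return np.mean(F,0)
arm.move_linear([*P,.215],feed=.13)
effector.command_gripper(0.0)
arm.move_linear([*P,.193],feed=.08); f0=f()
z=.1845
arm.move_linear([*P,z],feed=.03)
for k in range(16):
    F=f()-f0; print(round(z,4),sensors.observe()["tool_pos"][2].round(5),F.round(1))
    if F[2]>13: break
    z-=.0005; arm.move_linear([*P,z],feed=.02)
arm.move_linear([*P,.215],feed=.05)
effector.command_gripper(.05)
arm.move_linear([.5945,-.0175,.2],feed=.13)
s=optics.snapshot("scene"); W=cloud(s);m=(abs(W[...,0]-.609)<.04)&(abs(W[...,1]-.14)<.04)&(W[...,2]>.15)&(W[...,2]<.18)
print("nozzle zmax",np.percentile(W[m][:,2],95)); print(sensors.observe()["clock"])
```

```text
0.1845 0.18522 [2.7 0.7 3.5]
0.184 0.18419 [3.4 0.4 4.3]
0.1835 0.18359 [3.1 0.3 4.7]
0.183 0.18315 [2.8 0.4 5.4]
0.1825 0.18306 [2.  0.3 7.8]
0.182 0.18303 [0.6 0.2 9.5]
0.1815 0.18297 [-1.3  0.3 12.3]
0.181 0.18291 [-2.4 -0.8 15.2]
nozzle zmax 0.16988119474319263
17.675
```

A clear hard stop at 15 N shows the cap was fully down, and it's back at 0.170. Next I grip the pin gently and check the side forces.

Run:
```python
from h import *
def f():
    F=[]
    for _ in range(4): arm.pause(.03); F.append(sensors.observe()["ft_force"])
    return np.mean(F,0)
P=np.array([.5945,-.0175])
f0=f()
print("guard",arm.move_linear([*P,.115],feed=.08,guard=15))
f1=f()-f0
effector.command_gripper(.0,20)
o=sensors.observe(); R=f()-f0
print(o["clock"],o["tool_pos"],o["gripper_width"],f1.round(1),R.round(1))
np.save("f0.npy",f0)
s=optics.snapshot("scene"); save("grip.png",cv2.resize(s["img"][200:360,290:450],(560,560),interpolation=2))
```

```text
guard False
19.5167 [ 0.59511154 -0.01761028  0.11542733] 0.020552012373380557 [-0.4  0.3 -0.2] [ 2.9 -0.3  0.3]
```

View pics/grip.png

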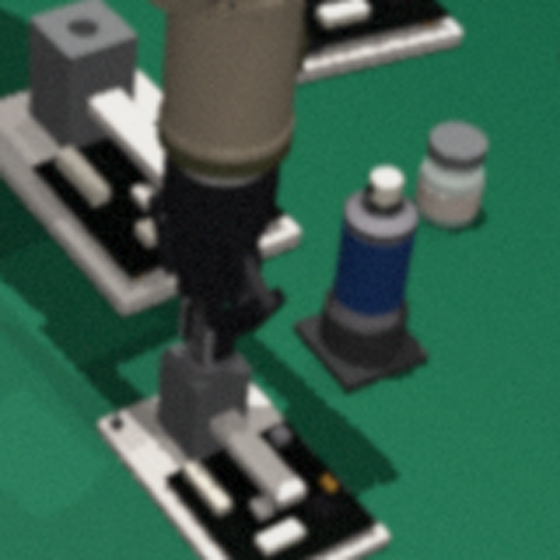

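The jaws hold the pin (width 20.6 mm), with a small side force of 2.9 N in +x. I'll ease about 0.6 mm that way, grip harder and lift in steps.

Run:
```python
from h import *
f0=np.load("f0.npy")
def f():
    F=[]
    for _ in range(3): arm.pause(.03); F.append(sensors.observe()["ft_force"])
    return np.mean(F,0)-f0
P=np.array([.5951,-.0175]); o=sensors.observe()["tool_pos"]; zs=o[2]
arm.move_linear([*P,.1152],feed=.01)
effector.command_gripper(.0,50)
print(sensors.observe()["tool_pos"].round(4),f().round(1))
z=.1152
for d in (.005,.012,.02,.030):
    g=arm.move_linear([*P,.1152+d],feed=.025,guard=25)
    F=f(); o=sensors.observe()
    print(d,g,o["clock"],o["tool_pos"].round(4),F.round(1),o["torque"].round(2),round(o["gripper_width"],4))
    if g or np.hypot(F[0],F[1])>15: break
    P=P+np.clip(F[:2]*.0001,-.0004,.0004)
s=optics.snapshot("scene"); save("lift.png",cv2.resize(s["img"][220:340,290:410],(600,600),interpolation=2))
```

```text
[ 0.5952 -0.0176  0.1154] [ 1.2 -1.7  3.4]
0.005 False 20.7167 [ 0.5951 -0.0175  0.1198] [ 5.1 -1.5 -3.6] [-0.39 -0.97  0.02] 0.0196
0.012 False 21.25 [ 0.5951 -0.0175  0.1269] [ 1.3 -0.9 -1.6] [-0.18 -0.38 -0.04] 0.0195
0.02 False 21.8167 [ 0.5953 -0.0176  0.135 ] [-0.4 -0.5 -3.1] [ 0.02  0.   -0.01] 0.0196
0.03 False 22.4667 [ 0.5955 -0.0178  0.1451] [-0.8 -0.4 -2.6] [ 0.01  0.06 -0.04] 0.0198
```

View pics/lift.png

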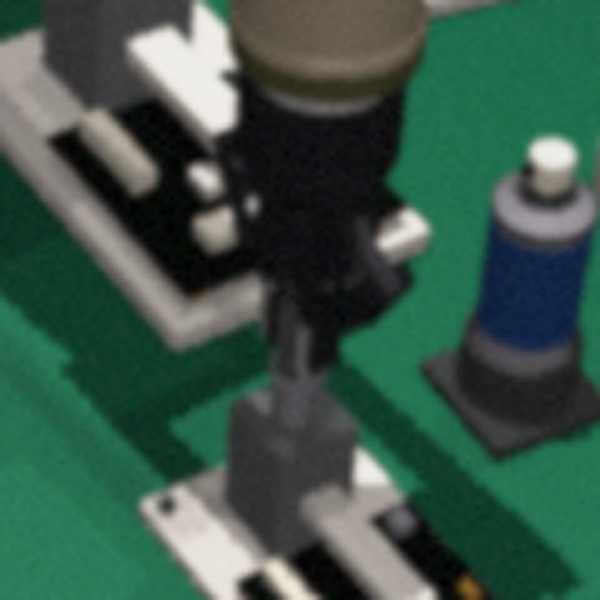

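The image shows the bare shank between the block and the collar (px 295,400). Lateral forces are near zero and the load is about 2.6 N, the pin's weight. I'll check the draw height and drift from depth, then hand in.

Run:
```python
from h import *
s=optics.snapshot("scene"); W=cloud(s); C=-s["R"].T@s["t"]; d=np.array([.5953,-.0177])-C[:2]; d/=np.linalg.norm(d); n=np.array([-d[1],d[0]])
r=W[...,:2]-[.5953,-.0177]; lat=r@n
m=(np.hypot(r[...,0],r[...,1])<.022)
for z in np.arange(.084,.134,.003):
    k=m&(W[...,2]>=z)&(W[...,2]<z+.003)
    if k.sum(): print(round(z,3),k.sum(),"lat",(1000*lat[k].min()).round(1),(1000*lat[k].max()).round(1),"front",(1000*(r[k]@d).min()).round(1))
for t in("jar","heatsink","screwdriver"):
    for q in spotter.find_in("scene",t)[:2]: print(t,round(q["conf"],2),world(s,q["location"]).round(3))
o=sensors.observe(); print(o["clock"],o["tool_pos"],o["orientation"],o["gripper_width"],o["ft_force"])
```

```text
0.084 18 lat -17.6 18.9 front -18.2
0.087 6 lat -5.5 1.5 front -10.2
0.09 5 lat -5.3 6.6 front -8.8
0.093 4 lat -2.9 6.8 front -7.6
0.096 7 lat -5.0 7.2 front -7.5
0.099 3 lat -2.6 7.4 front -8.3
0.102 6 lat -4.8 5.0 front -9.4
0.105 2 lat -4.6 7.5 front -7.6
0.111 10 lat -11.3 12.9 front -13.5
0.114 14 lat -6.5 13.6 front -12.3
0.117 7 lat -8.9 10.7 front -16.3
0.12 2 lat -6.3 6.0 front -13.6
0.123 6 lat -10.8 10.9 front -14.8
0.126 10 lat -1.6 19.2 front -19.1
0.129 10 lat -8.4 19.4 front -19.9
0.132 12 lat -15.2 19.5 front -21.5
jar 0.69 [0.563 0.3   0.042]
heatsink 0.71 [ 0.617 -0.373  0.023]
screwdriver 0.77 [ 0.348 -0.376  0.019]
22.7167 [ 0.59548274 -0.01777273  0.14503779] [-1.79930391e+02  2.99932554e-02  7.80046269e+01] 0.01976181623399145 [-0.41642719  0.10807899 -4.15698707]
```

The shank shows from 0.084 to about 0.111–0.114, where the collar starts, so the pin is drawn about 28–30 mm, upright and still.

Run:
```python
from h import *
arm.pause(.5); o=sensors.observe(); print(o["clock"],o["tool_pos"],o["joint_vel"].round(2))
job.finish_job()
```

```text
23.2167 [ 0.5955903  -0.0177919   0.14520777] [-0.03  0.03  0.09  0.11  0.09  0.03]
the job is handed in; nothing more can be done
```

I pressed the nozzle cap fully down, let it spring back, and drew the locking pin about half out. I handed the job in at about 23 s with the gripper still holding the pin.

- **Nozzle:** I used the can farthest from the base. The first press reached only about 6 N, too close to the 5.6 N needed, so I pressed again to 15 N against a clear hard stop. Afterwards the cap top measured 0.170 m, fully up.
- **Pin:** On the smallest jig, I gripped the pin at 50 N and lifted it 30 mm in steps. Side force peaked at about 5 N early in the lift and was under 1 N at the end.
- **Last checks:** Depth shows the collar about 28–30 mm above the block. The tool was upright, nearly motionless and carrying about 3 N, roughly the pin's weight. The jar, heat sink and screwdriver are within a few millimetres of where they started, which is within the measuring error.
- **Limits of these checks:** The depth readings on the pin are sparse, so the draw height is good only to about 2–3 mm. None of my last checks disagreed.

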